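Load the free nest of the mixer and hold its run key at half travel

ROBOT

A 6-joint arm with a two-finger parallel gripper is mounted at the origin on a cart in front of the work surface, level with it; the furniture and walls round the work are solid. World frame = base frame: x ahead of the robot, y to its left, z up, the work surface at z = 0. Lengths are in m, angles in rad, forces in N, time in s.
With the tool pointing down it reaches from about 0.25 to 0.775 m from the base axis. Payload 4 kg.
Tool frame: the origin (TCP) lies midway between the tips of the shut fingers; the grasp point (between the pads) lies 19 mm behind it; z points along the fingers, y is the line along which they close (so a half turn about z gives the same grasp; the last joint's range is limited). The gripper opens to 94 mm and grips with 3 to 60 N. Pads are 16 mm wide; open, the fingers measure 119 mm over their backs; the gripper's body (75 mm by 177 mm) begins 78 mm behind the grasp point.
Start: joints at [1.153, 0.087, 1.371, -0, 1.684, -0.103], TCP at [0.17, 0.523, 0.206] pointing down, gripper open.
Joint ranges: [-3.1, 3.1], [-0.76, 2.03], [0.27, 2.55], [-1.08, 4.22], [0.17, 2.65], [-2.57, 2.57]. Speed limits (rad/s): [2.79, 2.79, 3.14, 3.14, 3.14, 3.14].

INTERFACE

Orientations are given as [roll, pitch, yaw] about the fixed x, y, z axes, in that order (R = Rz(yaw) Ry(pitch) Rx(roll)).
In Python, from bench import robot gives the robot as it stands.
- The arm moves only by the tool servo_tool, never from a script. Its argument "moves" is a list of rows, each a list of 5 numbers: the shift along the tool's x, y, z in units of 25 mm (1.0 is 25 mm), then the turn about the tool's z in units of 6 degrees (1.0 is 6 degrees), then the closure, from 0 (fully open) to 1 (shut). In form: [[dx, dy, dz, yaw, gripper], ...]. A call has 1 to 10 rows; each row is the pose to reach, as a shift and turn from the pose commanded when the call began, along the tool's axes at that moment; what a row does not reach only later rows make up. A row lasts 1/12 s, in which the tool goes at most 41.7 mm and 7.16 degrees, less where a joint would pass 70% of its speed; a pose out of reach is approached as far as the arm can. A call with a gripper value outside its range is refused whole. The fingers move at their own pace and stop on an object; the grip force is fixed at half the most. Time passes only in rows, so rows that repeat a pose let the fingers close. It gives the time, the measured TCP pose, the force, the opening and the grip force at its end, in the units of the state.
- robot.get_obs(): the state, without advancing time (a new reading comes with each control period).
- robot.snapshot(name): name is "scene" or "side" or "wrist"; returns a dict with "image" (420x560x3 uint8, blue, green, red), "fx", "fy", "cx", "cy" (pixels), "eye" and "orientation" of the camera in the world; the wrist camera has in their place "T_tool_cam" (4x4, takes a point from camera to tool coordinates, whose origin is the TCP and whose axes are the flange's). Camera axes: x right, y down, z forward; pixel columns grow to the right and rows downward; lengths in m; the calibration is good to about 2 mm. The wrist camera is an equidistant fisheye: a pixel r from the principal point sees the ray r / f radians off the axis. A picture is of the moment at which its call begins: read the wrist's pose just before it. There is no depth.
- robot.close_job(): hands the job in; it is judged then, once.
The state is a dict: "time": time; "joint_positions": joint angles; "qvel": joint speeds; "joint_torque": joint torques, N m; "tool_pos": TCP position; "ee_rot": TCP orientation; "wrist_force": force on the tool from outside, world axes, zero at the start; "wrist_torque": the same for the moment, N m; "width": finger opening in m; "finger_force": force on a finger pad.
Only numpy, scipy, OpenCV 4.12 (cv2) and the standard library are available. Lean on these libraries where they do the work, as an engineer would, in place of code of your own. Each camera call takes 0.05 s, during which the arm holds its last target. There are 200 camera calls.

TASK

Stand the orange-lidded specimen cup upright, fully down, in whichever nest of the two-place mixer is free and let go of it. Then press the blue run key in front of that same nest about half way down (10 mm of its 20 mm, its yellow pointer in the green band of the scale, never to the stop) and finish holding it there: the program ends with the key still held. Leave the white jar in the other nest, that nest's key and everything else alone.

Things in the scene. Friction and masses are not known exactly. Their poses are not given: they have to be found in the camera images.
- mixer: fixed white two-place mixer, 250 (x) by 340 (y), grey deck 30 mm up; origin: middle of its underside; x away from the robot (yaw within 0.2 rad), y left. Two nests at its far side, 170 mm apart in y; a blue key before each; outside each key, 49 mm from its middle, a scale post 20 mm wide, top 70 mm up: white, green (key 6.5 to 14 mm down), red below
- nest_left (a point): middle of the floor of the left nest of the mixer (+y side): a round black cup holder open at the top, floor 30 mm above the worktop, wall 14 mm high (rim 44 mm above the worktop), funnel-shaped, 58 mm inside diameter at the floor and 64 mm at the rim, 74 mm outside; a thing in it may shift a few mm
- nest_right (a point): middle of the floor of the right nest of the mixer (-y side): a round black cup holder open at the top, floor 30 mm above the worktop, wall 14 mm high (rim 44 mm above the worktop), funnel-shaped, 58 mm inside diameter at the floor and 64 mm at the rim, 74 mm outside; a thing in it may shift a few mm
- key_left_top (a point): centre of the top face of the left key's blue cap (46 mm along mixer x, 62 mm along mixer y, ribbed, flat), 115 mm in front of (mixer -x from) the left nest's middle; 66 mm above the worktop when free; it sinks straight down with the key
- key_right_top (a point): centre of the top face of the right key's blue cap (46 mm along mixer x, 62 mm along mixer y, ribbed, flat), 115 mm in front of (mixer -x from) the right nest's middle; 66 mm above the worktop when free; it sinks straight down with the key
- key_left (a joint): travel of the left hold-to-run key, in m, straight down: 0 free, 0.020 at its stop; a spring pushes it back: about 3 N to start it, rising 0.4 N per mm to about 7 N at 10 mm and 11 N at the stop; it springs up by itself when let go. The key runs the nest behind it on the same side
- key_right (a joint): travel of the right hold-to-run key, in m, straight down: 0 free, 0.020 at its stop; a spring pushes it back: about 3 N to start it, rising 0.4 N per mm to about 7 N at 10 mm and 11 N at the stop; it springs up by itself when let go. The key runs the nest behind it on the same side
- specimen_cup: closed specimen cup standing on the worktop to the right of the mixer, 66 mm high: pale round body 47 mm across, up to 52 mm, and an orange screw lid 53 mm across from 52 to 66 mm (the lid is fixed; grasp it by the lid); origin at the centre of its underside, z up; about 0.06 to 0.13 kg
- jar: white reagent jar with blue cap, 48 mm across, 87 mm high, standing in one of the two nests (left or right, changes from start to start); origin at the centre of its underside, z up. The nest without it is the free one
- cotton_buds: bystander: clear round pot of pink cotton buds, 77 mm across, 80 mm high, behind the mixer; origin at the centre of its underside
- spirit_bottle: bystander: white spirit bottle, 61 mm across, 149 mm high, behind the mixer; origin at the centre of its underside
- lab_timer: bystander: flat white countdown timer, 62 x 62 x 18 mm, left of the mixer; origin at the centre of its underside
There are look-alikes about, which are no part of the job. What is shaped like the specimen_cup but purple is not meant.

How it is judged:
On the way:
1. the specimen cup stands upright in the free nest, fully down and let go, the white jar still in the other nest, the key of the cup's nest not yet pressed (((horizontal distance between specimen_cup and nest_left below 0.01 m and z of specimen_cup in the frame of mixer between 0.026 and 0.035 m and angle between each of specimen_cup, jar's own z axis and vertical below 0.12 rad and horizontal distance between jar and nest_right below 0.01 m and z of jar in the frame of mixer between 0.026 and 0.035 m and contact force between the fingers and specimen_cup below 0.2 N and linear speed of specimen_cup below 0.02 m/s and value of joint key_left below 0.003 m) or (horizontal distance between specimen_cup and nest_right below 0.01 m and z of specimen_cup in the frame of mixer between 0.026 and 0.035 m and angle between each of specimen_cup, jar's own z axis and vertical below 0.12 rad and horizontal distance between jar and nest_left below 0.01 m and z of jar in the frame of mixer between 0.026 and 0.035 m and contact force between the fingers and specimen_cup below 0.2 N and linear speed of specimen_cup below 0.02 m/s and value of joint key_right below 0.003 m))), for 0.2 s.
At the end, for the whole second after the job is handed in: cup let go and still in the nest that was free (within 10 mm of its middle, on its floor, within 0.12 rad of upright); white jar likewise in the other nest; the key before the cup's nest held by the fingers 6.5 to 14 mm down; the other key up (under 3 mm) (((horizontal distance between specimen_cup and nest_left below 0.01 m and z of specimen_cup in the frame of mixer between 0.026 and 0.035 m and angle between each of specimen_cup, jar's own z axis and vertical below 0.12 rad and horizontal distance between jar and nest_right below 0.01 m and z of jar in the frame of mixer between 0.026 and 0.035 m and contact force between the fingers and specimen_cup below 0.2 N and linear speed of specimen_cup below 0.02 m/s and value of joint key_left between 0.0065 and 0.014 m and value of joint key_right below 0.003 m and contact force between the fingers and mixer above 2 N) or (horizontal distance between specimen_cup and nest_right below 0.01 m and z of specimen_cup in the frame of mixer between 0.026 and 0.035 m and angle between each of specimen_cup, jar's own z axis and vertical below 0.12 rad and horizontal distance between jar and nest_left below 0.01 m and z of jar in the frame of mixer between 0.026 and 0.035 m and contact force between the fingers and specimen_cup below 0.2 N and linear speed of specimen_cup below 0.02 m/s and value of joint key_right between 0.0065 and 0.014 m and value of joint key_left below 0.003 m and contact force between the fingers and mixer above 2 N))); the arm keeps its last pose, push and grip.
It fails at once if a key is pressed (over 5 mm) while the specimen cup is not in the nest behind it ((value of joint key_left above 0.005 m and horizontal distance between specimen_cup and nest_left above 0.013 m) or (value of joint key_right above 0.005 m and horizontal distance between specimen_cup and nest_right above 0.013 m)).
It fails at once if a key is pushed to its stop (over 17 mm) (value of joint any of key_left, key_right above 0.017 m).
It fails at once if the white jar is taken or pushed out of its nest, or tipped (moved over 15 mm, tilted over 0.2 rad) (distance of jar from where it was at the start of the episode above 0.015 m or angle between jar's own z axis and vertical above 0.2 rad).
It fails at once if the cotton buds, the spirit bottle or the lab timer is disturbed (moved over 20 mm) (distance of any of cotton_buds, spirit_bottle, lab_timer from where it was at the start of the episode above 0.02 m).
It also fails if it takes over 45 s, if anything falls off the work surface, if the arm or the gripper's body presses on something with over 40 N, if the wrist force passes 120 N, or if a joint passes its speed limit or range.

## Working session

There is one attempt and no reset: what is moved stays moved. The work goes in short steps, Python scripts to look and compute and a tool call to move; the robot and the scene stay as the last step left them, time stands still between calls to the robot, and variables do not carry over. Pictures are saved under pics/ and viewed, at most 10 in all, crops included, and the job is handed in when it is done.

Besides the shell and the picture viewer there is one more tool, called after "Request:" by a JSON object that holds its "method" and its "body". servo_tool: Moves the arm, as the interface text tells. Its arguments: {"type":"object","properties":{"moves":{"type":"array"}},"required":["moves"]}

```bash
mkdir -p pics
python3 - <<'E'
from bench import robot
import cv2,pickle
o=robot.get_obs();print({k:o[k] for k in('time','tool_pos','ee_rot','width','wrist_force')})
d={}
for n in('scene','side'):
    s=robot.snapshot(n);cv2.imwrite(f'pics/{n}0.png',s['image']);d[n]=s
    print(n,[s[k] for k in('fx','fy','cx','cy','eye','orientation')])
pickle.dump(d,open('s0.pkl','wb'))
E
```

```text
{'time': 0.0, 'tool_pos': array([0.17010039, 0.52246417, 0.2043054 ]), 'ee_rot': array([-3.13941514e+00, -1.55816057e-04,  2.82677498e+00]), 'width': 0.09405158914076113, 'wrist_force': array([-0.52936888, -0.02948439, -0.72019509])}
scene [499.7175182157461, 499.7175182157461, 277.2353753907882, 208.1041582122432, array([-0.29236118, -0.70954491,  0.71046686]), array([-2.07074029, -0.00570871, -0.92401105])]
side [494.35333513670145, 494.35333513670145, 282.63233280819657, 206.74136971434544, array([ 0.45161197, -1.47748832,  0.77957304]), array([-2.02130123,  0.02726318, -0.11464564])]
```

View pics/scene0.png

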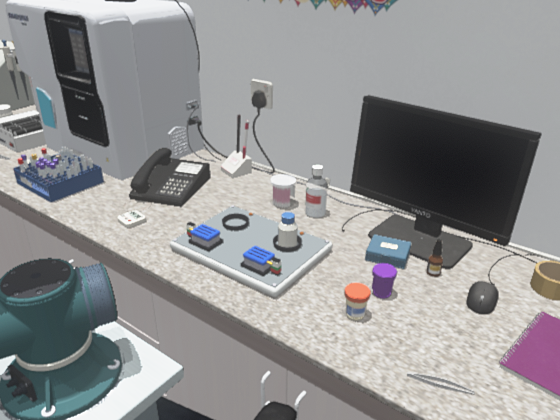

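View pics/side0.png

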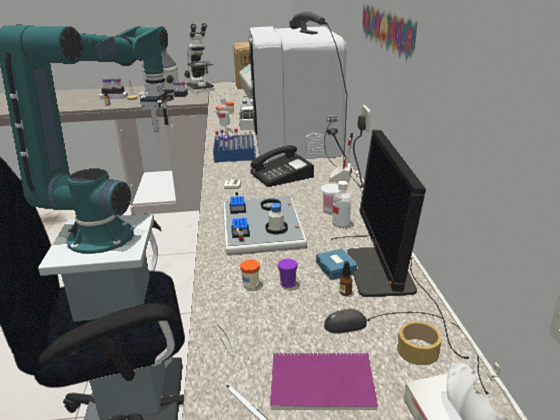

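The left nest is empty: its ring is at scene (236,221) and side (270,203). The jar is in the right nest at scene (287,235). The orange lid is at scene (357,293) and side (250,267), and the blue keys are at scene (205,235) and (260,258).

```bash
cat > h.py <<'E'
import numpy as np,cv2
from scipy.spatial.transform import Rotation as R
def ray(s,u,v):
    d=R.from_euler('xyz',s['orientation']).as_matrix()@np.array([(u-s['cx'])/s['fx'],(v-s['cy'])/s['fy'],1])
    return np.array(s['eye']),d/np.linalg.norm(d)
def plane(e,d,z): return e+d*(z-e[2])/d[2]
def tri(*rs):
    A=sum(np.eye(3)-np.outer(d,d) for e,d in rs);b=sum((np.eye(3)-np.outer(d,d))@e for e,d in rs)
    p=np.linalg.solve(A,b);return p,[round(1e3*np.linalg.norm(np.cross(p-e,d)),1) for e,d in rs]
def blobs(img,lo,hi,roi,amin=15):
    x0,y0,x1,y1=roi;h=cv2.cvtColor(img,cv2.COLOR_BGR2HSV)
    m=np.zeros(h.shape[:2],np.uint8);m[y0:y1,x0:x1]=cv2.inRange(h,lo,hi)[y0:y1,x0:x1]
    n,l,st,c=cv2.connectedComponentsWithStats(m)
    return [(st[i].tolist(),c[i]) for i in range(1,n) if st[i][4]>=amin]
E
python3 - <<'E'
from h import *;import pickle
d=pickle.load(open('s0.pkl','rb'))
S,D=d['scene'],d['side']
f=lambda s,c,roi:blobs(s['image'],*c,roi)
O=((3,150,120),(16,255,255));B=((105,150,60),(125,255,255));K=((0,0,0),(180,255,60))
out={}
for n,c,r1,r2 in(('lid',O,(330,270,380,310),(230,250,270,285)),('keys',B,(180,215,290,275),(225,190,260,240)),('ring',K,(215,205,256,235),(255,194,290,212))):
    a,b=f(S,c,r1),f(D,c,r2);print(n,a,b)
E
python3 - <<'E'
import cv2,numpy as np
a=cv2.imread('pics/scene0.png')[195:325,165:405];b=cv2.imread('pics/side0.png')[170:295,215:315]
a=cv2.resize(a,None,fx=3,fy=3,interpolation=2)[:,:]
b=cv2.resize(b,None,fx=4,fy=4,interpolation=2)
cv2.imwrite('pics/a1.png',a);cv2.imwrite('pics/b1.png',b)
E
```

```text
lid [([358, 294, 11, 5, 17], array([364.17647059, 296.88235294]))] [([240, 260, 19, 13, 202], array([249.4009901 , 265.93564356]))]
keys [([191, 225, 28, 14, 204], array([204.79411765, 231.78431373])), ([244, 247, 30, 17, 253], array([258.31620553, 254.6916996 ]))] [([231, 197, 14, 9, 113], array([236.96460177, 201.12389381])), ([233, 218, 15, 12, 140], array([239.67142857, 223.4       ]))]
ring [] [([261, 200, 19, 10, 63], array([267.85714286, 203.23809524]))]
```

View pics/a1.png

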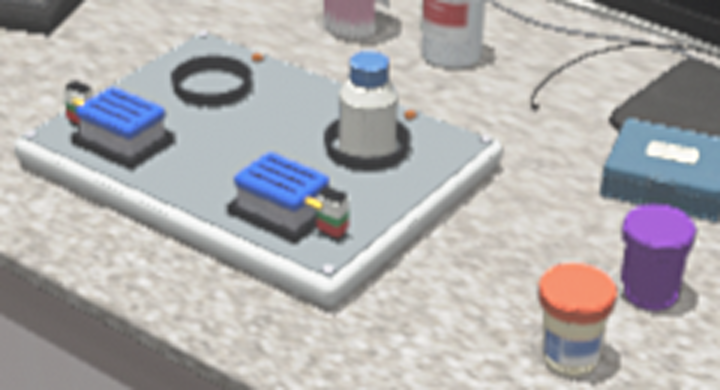

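View pics/b1.png

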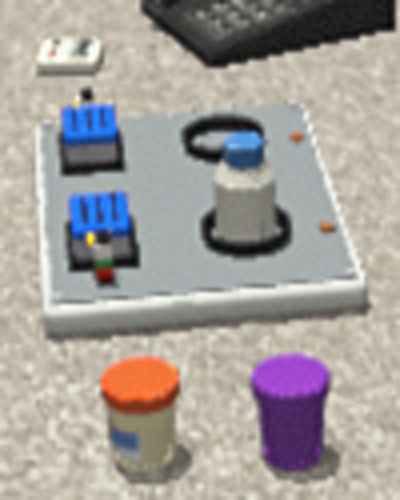

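The zoom confirms the left nest is free and the right key is near the jar. In the side crop the jar's cap hides part of the free ring.

Run:
```python
from h import *;import pickle
d=pickle.load(open('s0.pkl','rb'))
S,D=d['scene'],d['side']
f=lambda s,c,roi:blobs(s['image'],*c,roi)
O=((0,110,90),(20,255,255));K=((0,0,0),(180,255,95))
a=f(S,O,(330,270,380,310));b=f(D,O,(230,250,270,285));print(a,b)
big=lambda x:max(x,key=lambda t:t[0][4])
L=tri(ray(S,*big(a)[1]),ray(D,*big(b)[1]));print('lid',L)
for p,q in(((204.79,231.78),(236.96,201.12)),((258.3,254.7),(239.7,223.4))): print('key',tri(ray(S,*p),ray(D,*q)))
a=f(S,K,(215,205,256,235));b=f(D,K,(258,194,290,212));print(a,b)
ctr=lambda s:(s[0]+(s[2]-1)/2,s[1]+(s[3]-1)/2)
print('ring',plane(*ray(S,*ctr(big(a)[0])),.040), 'side',plane(*ray(D,*ctr(big(b)[0])),.040))
# purple
P=((125,90,50),(150,255,255))
print('purple',tri(ray(S,*big(f(S,P,(365,260,405,300)))[1]),ray(D,*big(f(D,P,(275,255,305,290)))[1])))
```

```text
[([345, 283, 25, 20, 395], array([356.94177215, 292.23544304]))] [([240, 259, 20, 15, 238], array([249.68487395, 265.87815126]))]
lid (array([ 0.47268989, -0.3445082 ,  0.05898099]), [np.float64(0.9), np.float64(0.9)])
key (array([0.45204506, 0.07459258, 0.05967413]), [np.float64(0.2), np.float64(0.2)])
key (array([ 0.45506723, -0.0945465 ,  0.05973042]), [np.float64(0.9), np.float64(0.9)])
[([222, 214, 27, 16, 208], array([235.21153846, 221.32211538]))] [([261, 199, 20, 12, 105], array([268.52380952, 203.25714286]))]
ring [0.56127498 0.07134459 0.04      ] side [0.56697666 0.06936365 0.04      ]
purple (array([ 0.57313764, -0.35695751,  0.038416  ]), [np.float64(0.2), np.float64(0.2)])
```

Request:
{"method": "servo_tool", "body": {"moves": [[-1.2, -1.0, -0.14, 0, 0], [-2.4, -2.0, -0.28, 0, 0], [-3.6, -3.0, -0.42, 0, 0], [-4.8, -4.0, -0.56, 0, 0], [-6, -5, -0.7, 0, 0], [-7.2, -6, -0.84, 0, 0], [-8.4, -7, -0.98, 0, 0], [-9.6, -8, -1.12, 0, 0], [-10.8, -9, -1.26, 0, 0], [-12, -10, -1.4, 0, 0]]}}

```text
time: 0.93
tool_pos: [0.3785, 0.1906, 0.2404]
ee_rot: [3.142, -0.0, 2.827]
wrist_force: [1.2, 0.2, -0.1]
width: 0.094
finger_force: 0.0
```

Request:
{"method": "servo_tool", "body": {"moves": [[-1.2, -1.0, -0.1, 0, 0], [-2.4, -2.0, -0.2, 0, 0], [-3.6, -3.0, -0.3, 0, 0], [-4.2, -3.8, -0.4, 0, 0], [-4.2, -3.8, -0.4, 0, 0], [-4.2, -3.8, -0.4, 0, 0]]}}

```text
time: 1.43
tool_pos: [0.4486, 0.0687, 0.2499]
ee_rot: [3.141, -0.002, 2.824]
wrist_force: [0.5, 0.7, -0.4]
width: 0.0937
finger_force: 0.0
```

Run:
```python
from bench import robot
import cv2,pickle
o=robot.get_obs();print({k:o[k] for k in('time','tool_pos','ee_rot','joint_positions')})
s=robot.snapshot('wrist');cv2.imwrite('pics/w1.png',s['image']);pickle.dump((o,s),open('w1.pkl','wb'))
print([s[k] for k in('fx','fy','cx','cy','T_tool_cam')])
```

```text
{'time': 1.4333, 'tool_pos': array([0.44861111, 0.06866491, 0.24987595]), 'ee_rot': array([ 3.14149427e+00, -1.59139731e-03,  2.82378172e+00]), 'joint_positions': array([ 2.63517620e-02, -1.31913772e-01,  1.49837700e+00,  6.43137993e-04,
        1.77659427e+00, -1.22650259e+00])}
[325.19226210127806, 325.19226210127806, 280.50114615433887, 209.26480960750052, array([[ 4.86937438e-04, -9.58378281e-01, -2.85501022e-01,
         8.35869269e-02],
       [ 9.99999868e-01,  4.19322683e-04,  2.97959081e-04,
        -4.65572747e-04],
       [-1.65840457e-04, -2.85501129e-01,  9.58378358e-01,
        -1.78568048e-01],
       [ 0.00000000e+00,  0.00000000e+00,  0.00000000e+00,
         1.00000000e+00]])]
```

View pics/w1.png

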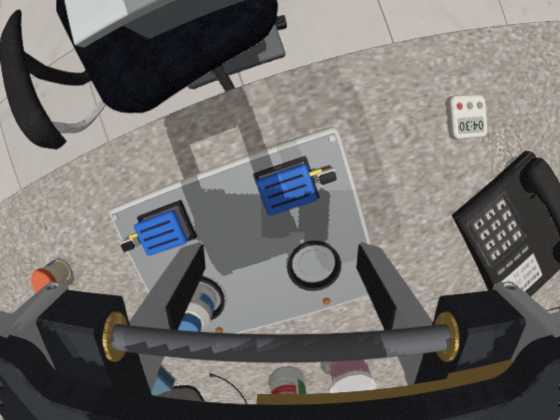

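The wrist view shows the empty nest at (314,265), the left key at (287,187), the right key at (162,232), the jar at (205,300) and the cup at (50,275).

```bash
cat >> h.py <<'E'
def wray(o,s,u,v):
    x,y=u-s['cx'],v-s['cy'];r=np.hypot(x,y);t=r/s['fx'];T=np.array(s['T_tool_cam'])
    c=np.array([np.sin(t)*x/r,np.sin(t)*y/r,np.cos(t)]);W=R.from_euler('xyz',o['ee_rot']).as_matrix()
    return o['tool_pos']+W@T[:3,3],W@T[:3,:3]@c
def totool(o,w): return R.from_euler('xyz',o['ee_rot']).as_matrix().T@np.asarray(w)/.025
def ellc(img,lo,hi,roi):
    x0,y0,x1,y1=roi;h=cv2.cvtColor(img,cv2.COLOR_BGR2HSV);m=cv2.inRange(h[y0:y1,x0:x1],lo,hi)
    c=max(cv2.findContours(m,cv2.RETR_EXTERNAL,cv2.CHAIN_APPROX_NONE)[0],key=cv2.contourArea)
    return cv2.fitEllipse(cv2.convexHull(c)+np.array([x0,y0])),c+np.array([x0,y0])
E
cat > m.py <<'E'
from h import *
B=((105,130,40),(125,255,255))
K=((0,0,0),(180,255,55))
def ringpts(o,s,roi,z):
    e,c=ellc(s['image'],*K,roi)
    w=np.array([plane(*wray(o,s,*p[0]),z)[:2] for p in cv2.convexHull(c).astype(float)])
    (x,y),r=cv2.minEnclosingCircle(w.astype(np.float32)*1000);return e,(x,y,r)
E
python3 - <<'E'
from m import *;import pickle
o,s=pickle.load(open('w1.pkl','rb'));d=pickle.load(open('s0.pkl','rb'))
e,c=ringpts(o,s,(280,232,348,298),.042);print('ring',e,c)
print(' ellipse',plane(*wray(o,s,*e[0]),.044))
a=(222+13,214+7.5)
print('ring tri scene+wrist',tri(ray(d['scene'],*a),wray(o,s,*e[0])))
for roi in((245,155,325,220),(125,200,192,258)):
    b=max(blobs(s['image'],*B,roi),key=lambda t:t[0][4]);print('key',b,plane(*wray(o,s,*b[1]),.066))
b=blobs(s['image'],(0,110,90),(20,255,255),(25,255,65,295));b=max(b,key=lambda t:t[0][4]);print('lid',b,plane(*wray(o,s,*b[1]),.06))
print('lid tri',tri(wray(o,s,*b[1]),ray(d['scene'],356.94,292.24),ray(d['side'],249.68,265.88)))
E
```

```text
ring ((313.56170654296875, 264.94085693359375), (48.88307189941406, 52.763275146484375), 77.7402114868164) (565.8778686523438, 76.40686798095703, 36.738792419433594)
 ellipse [0.56386474 0.07630778 0.044     ]
ring tri scene+wrist (array([0.56741661, 0.07623492, 0.03579718]), [np.float64(0.6), np.float64(0.6)])
key ([256, 164, 62, 51, 1884], array([286.735138  , 189.15711253])) [0.4508234  0.07507676 0.066     ]
key ([134, 211, 53, 44, 1403], array([160.39272986, 232.51817534])) [ 0.45334549 -0.09110512  0.066     ]
lid ([31, 269, 25, 24, 355], array([ 40.73521127, 278.77746479])) [ 0.46346041 -0.34395376  0.06      ]
lid tri (array([ 0.46883267, -0.34579773,  0.05987232]), [np.float64(5.2), np.float64(1.1), np.float64(4.3)])
```

Request:
{"method": "servo_tool", "body": {"moves": [[-0.6, -1.5, 0, 0, 0], [-1.2, -3, 0, 0, 0], [-1.8, -4.5, 0, 0, 0], [-2.4, -6, 0, 0, 0], [-3, -7.5, 0, 0, 0], [-3.6, -9, 0.2, 0, 0], [-4.2, -10.5, 0.6, 0, 0], [-4.8, -12, 1, 0, 0], [-5.4, -13.5, 1.4, 0, 0], [-6, -15, 1.8, 0, 0]]}}

```text
time: 2.32
tool_pos: [0.4758, -0.3333, 0.205]
ee_rot: [3.141, 0.0, 2.83]
wrist_force: [0.8, 0.0, 0.4]
width: 0.0944
finger_force: 0.0
```

Request:
{"method": "servo_tool", "body": {"moves": [[0, -0.5, 1, 0, 0], [0, -0.5, 1.8, 0, 0], [0, -0.5, 1.8, 0, 0], [0, -0.5, 1.8, 0, 0]]}}

```text
time: 2.65
tool_pos: [0.4712, -0.3432, 0.159]
ee_rot: [3.139, -0.003, 2.829]
wrist_force: [-0.5, -0.3, -0.2]
width: 0.0939
finger_force: 0.0
```

Run:
```python
from bench import robot
import pickle
from m import *
o=robot.get_obs();print({k:o[k] for k in('time','tool_pos','ee_rot','joint_positions')})
s=robot.snapshot('wrist');cv2.imwrite('pics/w2.png',s['image']);pickle.dump((o,s),open('w2.pkl','wb'))
d=pickle.load(open('s0.pkl','rb'))
for b in blobs(s['image'],(0,110,90),(20,255,255),(100,100,460,400),100):
  print('lid',b)
e,c=ellc(s['image'],(0,110,90),(20,255,255),(100,100,460,320));print(e,plane(*wray(o,s,*e[0]),.062))
w=np.array([plane(*wray(o,s,*p[0]),.062)[:2]*1000 for p in cv2.convexHull(c).astype(float)],np.float32);print(cv2.minEnclosingCircle(w))
print(tri(wray(o,s,*e[0]),ray(d['scene'],356.94,292.24),ray(d['side'],249.68,265.88)))
```

```text
{'time': 2.65, 'tool_pos': array([ 0.47121162, -0.34320825,  0.15898469]), 'ee_rot': array([ 3.13940858, -0.00338964,  2.8287783 ]), 'joint_positions': array([-7.27131223e-01,  1.76559411e-01,  1.36292387e+00,  6.35130613e-04,
        1.60609143e+00, -1.98508834e+00])}
lid ([250, 183, 60, 60, 2798], array([279.73909936, 212.75518227]))
lid ([450, 318, 9, 30, 100], array([454.48, 331.41]))
((279.77020263671875, 212.75038146972656), (59.02975082397461, 60.15144729614258), 104.68038940429688) [ 0.47228739 -0.34441383  0.062     ]
((472.8628234863281, -344.45904541015625), 27.809913635253906)
(array([ 0.47283953, -0.34458768,  0.05903095]), [np.float64(0.3), np.float64(1.0), np.float64(0.8)])
```

View pics/w2.png

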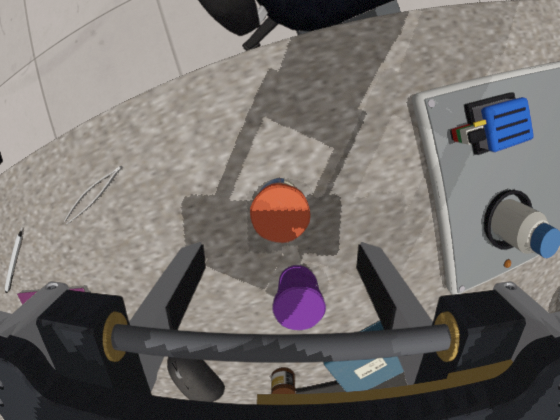

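Orange lid at (280,213), midway between the fingers, with the purple cup clear at (298,300). Going down to grasp.

Request:
{"method": "servo_tool", "body": {"moves": [[-0.06, -0.03, 1.2, 0, 0], [-0.06, -0.03, 2.4, 0, 0], [-0.06, -0.03, 3.6, 0, 0], [-0.06, -0.03, 4.4, 0, 0], [-0.06, -0.03, 4.75, 0, 0], [-0.06, -0.03, 4.75, 0, 0], [-0.06, -0.03, 4.75, 0, 0.3], [-0.06, -0.03, 4.75, 0, 0.4], [-0.06, -0.03, 4.75, 0, 0.6], [-0.06, -0.03, 4.75, 0, 1]]}}

```text
time: 3.53
tool_pos: [0.4734, -0.3473, 0.0438]
ee_rot: [-3.14, 0.003, 2.827]
wrist_force: [-1.1, -0.5, 0.0]
width: 0.0708
finger_force: 0.0
```

Request:
{"method": "servo_tool", "body": {"moves": [[0, 0, 0, 0, 1], [0, 0, 0, 0, 1], [0, 0, 0, 0, 1], [0, 0, 0, 0, 1], [0, 0, 0, 0, 1]]}}

```text
time: 3.95
tool_pos: [0.4727, -0.3465, 0.0421]
ee_rot: [3.141, 0.001, 2.827]
wrist_force: [0.1, 1.8, 1.5]
width: 0.0521
finger_force: 30.0
```

Request:
{"method": "servo_tool", "body": {"moves": [[0, 0, -1, 0, 1], [0, 0, -2.4, 0, 1], [0, 0, -3.8, 0, 1], [0, 0, -5.2, 0, 1], [0, 0, -6.4, 0, 1], [0, 0, -6.4, 0, 1], [0, 0, -6.4, 0, 1]]}}

```text
time: 4.53
tool_pos: [0.4731, -0.3474, 0.2036]
ee_rot: [-3.14, 0.004, 2.827]
wrist_force: [0.1, -0.6, -3.0]
width: 0.0514
finger_force: 30.0
```

Request:
{"method": "servo_tool", "body": {"moves": [[0.1, 1, 0, 0, 1], [0.25, 2.4, 0, 0, 1], [0.4, 3.8, 0, 0, 1], [0.5, 5.2, 0, 0, 1], [0.65, 6.6, 0, 0, 1], [0.8, 8, 0, 0, 1], [0.9, 9.4, 0, 0, 1], [1.05, 10.8, 0, 0, 1], [1.2, 12.2, 0, 0, 1], [1.3, 13.6, 0, 0, 1]]}}

```text
time: 5.37
tool_pos: [0.5453, -0.0113, 0.1981]
ee_rot: [-3.14, -0.006, 2.827]
wrist_force: [0.4, 0.9, -1.1]
width: 0.052
finger_force: 30.0
```

Request:
{"method": "servo_tool", "body": {"moves": [[0.13, 1.3, 0, 0, 1], [0.26, 2.5, 0, 0, 1], [0.36, 3.4, 0, 0, 1], [0.38, 3.63, 0, 0, 1], [0.38, 3.63, 0, 0, 1], [0.38, 3.63, 0, 0, 1], [0.38, 3.63, 0, 0, 1]]}}

```text
time: 5.95
tool_pos: [0.5653, 0.0747, 0.2005]
ee_rot: [-3.14, -0.002, 2.825]
wrist_force: [0.7, -0.4, -1.1]
width: 0.0518
finger_force: 30.0
```

Run:
```python
from bench import robot
import pickle
from m import *
o=robot.get_obs();print({k:o[k] for k in('time','tool_pos','ee_rot','wrist_force','finger_force','width')})
s=robot.snapshot('wrist');cv2.imwrite('pics/w3.png',s['image']);pickle.dump((o,s),open('w3.pkl','wb'))
e,c=ellc(s['image'],(0,110,90),(20,255,255),(200,150,360,345));print(e)
p=plane(*wray(o,s,*e[0]),o['tool_pos'][2]+.024);print('lid at',p,'nest-lid in tool units',totool(o,np.array([.566,.0762,p[2]])-p))
```

```text
{'time': 5.95, 'tool_pos': array([0.56529178, 0.07469197, 0.20050578]), 'ee_rot': array([-3.14018431e+00, -1.82148497e-03,  2.82531407e+00]), 'wrist_force': array([ 0.68062927, -0.3612049 , -1.10861266]), 'finger_force': 29.9997248116415, 'width': 0.05178897638151706}
((280.5255432128906, 268.2082214355469), (92.10790252685547, 96.314208984375), 97.21359252929688)
lid at [0.56055243 0.07587077 0.22450578] nest-lid in tool units [-0.20299837  0.08029006 -0.00048283]
```

View pics/w3.png

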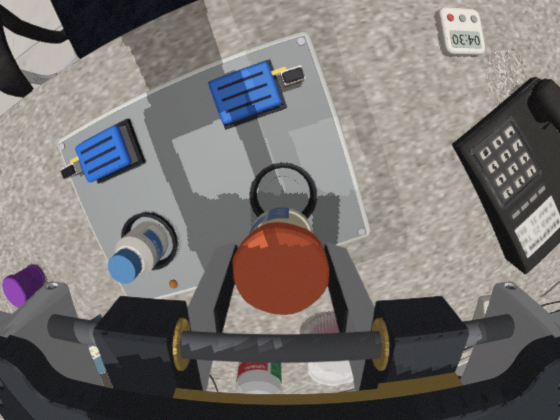

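The cup is held upright at (281,268). The nest ring is half hidden behind it at (283,193) and both keys are up. I'll refine the nest centre from the visible arc.

Run:
```python
import pickle
from m import *
from scipy.optimize import least_squares
o,s=pickle.load(open('w3.pkl','rb'))
e,c=ellc(s['image'],(0,0,0),(180,255,50),(246,155,322,203))
h=cv2.convexHull(c)[:,0].astype(float);h=h[h[:,1]<198]
for z in(.040,.044):
    w=np.array([plane(*wray(o,s,*p),z)[:2] for p in h])
    r=least_squares(lambda q:np.hypot(*(w-q[:2]).T)-q[2],[.566,.076,.037]);print(len(h),r.x,abs(r.fun).max())
for roi in((205,55,290,130),(70,118,138,185)):
    b=max(blobs(s['image'],*B,roi),key=lambda t:t[0][4]);print('key',b,plane(*wray(o,s,*b[1]),.066))
```

```text
15 [0.56787148 0.07502148 0.03477429] 0.0012283119184530386
15 [0.56690719 0.07532058 0.03436425] 0.001213828419421574
key ([209, 62, 73, 63, 2675], array([245.10878505,  92.60635514])) [0.45394244 0.0751558  0.066     ]
key ([75, 125, 56, 57, 1811], array([103.26062949, 153.75924903])) [ 0.45635411 -0.08984989  0.066     ]
```

Request:
{"method": "servo_tool", "body": {"moves": [[-0.05, 0.06, 0.8, 0, 1], [-0.05, 0.06, 1.8, 0, 1], [-0.05, 0.06, 2.8, 0, 1], [-0.05, 0.06, 3.6, 0, 1], [-0.05, 0.06, 4.1, 0, 1], [-0.05, 0.06, 4.5, 0, 1], [-0.05, 0.06, 4.8, 0, 1], [-0.05, 0.06, 4.95, 0, 1], [-0.05, 0.06, 5.0, 0, 1], [-0.05, 0.06, 5.0, 0, 1]]}}

```text
time: 6.83
tool_pos: [0.5681, 0.077, 0.0774]
ee_rot: [3.141, 0.001, 2.827]
wrist_force: [0.0, -0.7, -0.7]
width: 0.0522
finger_force: 30.0
```

Request:
{"method": "servo_tool", "body": {"moves": [[0, 0, 0.06, 0, 1], [0, 0, 0.1, 0, 1], [0, 0, 0.1, 0, 1]]}}

```text
time: 7.08
tool_pos: [0.5678, 0.0772, 0.0747]
ee_rot: [3.141, 0.001, 2.827]
wrist_force: [0.3, -0.1, -0.5]
width: 0.052
finger_force: 30.0
```

Request:
{"method": "servo_tool", "body": {"moves": [[0, 0, 0.05, 0, 1], [0, 0, 0.1, 0, 1], [0, 0, 0.1, 0, 1]]}}

```text
time: 7.33
tool_pos: [0.5678, 0.0771, 0.0721]
ee_rot: [3.141, 0.001, 2.827]
wrist_force: [0.4, 0.6, 1.0]
width: 0.0519
finger_force: 30.0
```

Request:
{"method": "servo_tool", "body": {"moves": [[0, 0, 0.03, 0, 1], [0, 0, 0.03, 0, 1], [0, 0, 0.03, 0, 0.4], [0, 0, 0.03, 0, 0.2], [0, 0, 0.03, 0, 0], [0, 0, 0.03, 0, 0], [0, 0, 0.03, 0, 0], [0, 0, 0.03, 0, 0], [0, 0, 0.03, 0, 0]]}}

```text
time: 8.08
tool_pos: [0.5674, 0.0771, 0.0708]
ee_rot: [-3.142, -0.0, 2.827]
wrist_force: [1.0, 0.1, -0.4]
width: 0.0924
finger_force: 0.0
```

Request:
{"method": "servo_tool", "body": {"moves": [[0, 0, -0.5, 0, 0], [0, 0, -1.2, 0, 0], [0, 0, -2.4, 0, 0], [0, 0, -3.6, 0, 0], [0, 0, -4.8, 0, 0], [1.2, -0.3, -4.8, 0, 0.5], [2.4, -0.7, -4.8, 0, 1], [3.6, -1.1, -4.8, 0, 1], [4.4, -1.4, -4.8, 0, 1], [4.4, -1.4, -4.8, 0, 1]]}}

```text
time: 8.92
tool_pos: [0.4494, 0.078, 0.1927]
ee_rot: [3.141, 0.001, 2.827]
wrist_force: [0.2, 0.7, 0.2]
width: 0.0642
finger_force: 0.0
```

Request:
{"method": "servo_tool", "body": {"moves": [[0, 0, 0, 0, 1], [0, 0, 0, 0, 1], [0, 0, 0, 0, 1], [0, 0, 0, 0, 1]]}}

```text
time: 9.25
tool_pos: [0.453, 0.0778, 0.1909]
ee_rot: [-3.142, -0.0, 2.827]
wrist_force: [-0.2, 0.4, -0.3]
width: 0.0371
finger_force: 0.0
```

Run:
```python
from bench import robot
import pickle
from m import *
o=robot.get_obs();print({k:o[k] for k in('time','tool_pos','ee_rot','wrist_force','width')})
s=robot.snapshot('wrist');S=robot.snapshot('scene');D=robot.snapshot('side')
pickle.dump((o,s,S,D),open('w4.pkl','wb'))
img=np.hstack([cv2.resize(D['image'][170:270,215:315],(400,400)),cv2.resize(s['image'],(400,300),interpolation=3).copy() if 0 else cv2.copyMakeBorder(cv2.resize(s['image'],(400,300)),0,100,0,0,0)])
cv2.imwrite('pics/c4.png',img)
O=((0,110,90),(20,255,255));big=lambda x:max(x,key=lambda t:t[0][4])
a=big(blobs(S['image'],*O,(200,180,300,250)));b=big(blobs(D['image'],*O,(240,160,310,230)));print(a,b,tri(ray(S,*a[1]),ray(D,*b[1])))
for r in blobs(s['image'],*B,(100,50,460,400),100): print('blue',r,plane(*wray(o,s,*r[1]),.066))
```

```text
{'time': 9.25, 'tool_pos': array([0.45299961, 0.07780111, 0.19085785]), 'ee_rot': array([-3.14157362e+00, -2.76072023e-04,  2.82657310e+00]), 'wrist_force': array([-0.24502895,  0.36644647, -0.31273901]), 'width': 0.037132067582393694}
([225, 198, 19, 13, 198], array([233.86363636, 203.92929293])) ([263, 185, 15, 11, 125], array([269.936, 189.88 ])) (array([0.56742895, 0.07863828, 0.08984137]), [np.float64(1.5), np.float64(1.5)])
blue ([242, 172, 72, 59, 2554], array([277.51370399, 200.94009397])) [0.45044198 0.07520105 0.066     ]
blue ([106, 224, 59, 50, 1719], array([135.00930774, 248.86329261])) [ 0.45305832 -0.0897709   0.066     ]
```

View pics/c4.png

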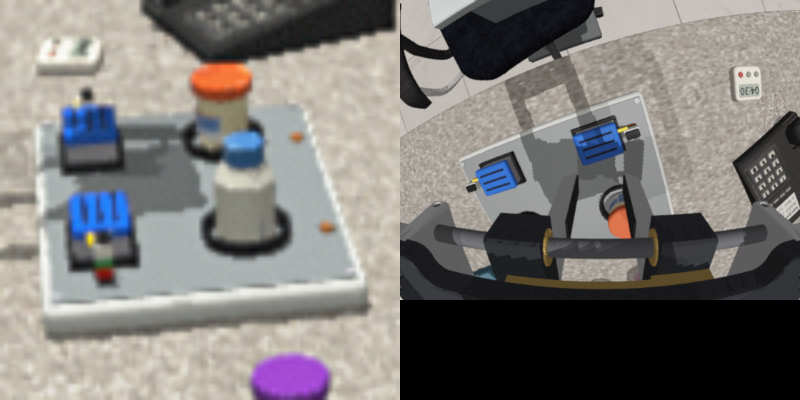

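The cup stands upright in the left nest, lid at side (270,190), with its centre about 3 mm from the nest middle. The jar hasn't moved and both keys are up.

Request:
{"method": "servo_tool", "body": {"moves": [[0.03, -0.1, 0.8, 0, 1], [0.03, -0.1, 1.8, 0, 1], [0.03, -0.1, 2.8, 0, 1], [0.03, -0.1, 3.6, 0, 1], [0.03, -0.1, 4.1, 0, 1], [0.03, -0.1, 4.3, 0, 1], [0.03, -0.1, 4.4, 0, 1], [0.03, -0.1, 4.4, 0, 1], [0.03, -0.1, 4.4, 0, 1]]}}

```text
time: 10.15
tool_pos: [0.4515, 0.0758, 0.082]
ee_rot: [3.141, 0.002, 2.827]
wrist_force: [0.1, -0.1, -0.3]
width: 0.0001
finger_force: 0.0
```

Request:
{"method": "servo_tool", "body": {"moves": [[0, 0, 0.1, 0, 1], [0, 0, 0.2, 0, 1], [0, 0, 0.2, 0, 1]]}}

```text
time: 10.4
tool_pos: [0.4507, 0.0758, 0.0761]
ee_rot: [3.141, 0.0, 2.827]
wrist_force: [-0.1, 0.2, -0.5]
width: 0.0004
finger_force: 0.0
```

Going down 9 mm more, then checking the contact force.

Request:
{"method": "servo_tool", "body": {"moves": [[0, 0, 0.12, 0, 1], [0, 0, 0.24, 0, 1], [0, 0, 0.36, 0, 1], [0, 0, 0.36, 0, 1], [0, 0, 0.36, 0, 1]]}}

```text
time: 10.82
tool_pos: [0.4504, 0.0757, 0.0667]
ee_rot: [-3.142, -0.0, 2.827]
wrist_force: [0.7, -0.2, 0.7]
width: 0.0
finger_force: 0.0
```

Request:
{"method": "servo_tool", "body": {"moves": [[0, 0, 0.06, 0, 1], [0, 0, 0.12, 0, 1], [0, 0, 0.12, 0, 1], [0, 0, 0.12, 0, 1]]}}

```text
time: 11.15
tool_pos: [0.4507, 0.0757, 0.0644]
ee_rot: [3.141, 0.0, 2.827]
wrist_force: [-0.9, -0.0, 3.7]
width: 0.0005
finger_force: 1.6
```

Request:
{"method": "servo_tool", "body": {"moves": [[0, 0, 0.06, 0, 1], [0, 0, 0.12, 0, 1], [0, 0, 0.18, 0, 1], [0, 0, 0.24, 0, 1], [0, 0, 0.24, 0, 1], [0, 0, 0.24, 0, 1]]}}

```text
time: 11.65
tool_pos: [0.4507, 0.0758, 0.0583]
ee_rot: [3.141, 0.0, 2.827]
wrist_force: [-2.3, -0.3, 5.4]
width: 0.0007
finger_force: 2.8
```

Request:
{"method": "servo_tool", "body": {"moves": [[0, 0, 0.04, 0, 1], [0, 0, 0.08, 0, 1], [0, 0, 0.08, 0, 1], [0, 0, 0.08, 0, 1], [0, 0, 0.08, 0, 1]]}}

```text
time: 12.07
tool_pos: [0.4508, 0.0757, 0.0565]
ee_rot: [3.141, 0.0, 2.827]
wrist_force: [-2.3, -0.2, 6.4]
width: 0.0003
finger_force: 3.2
```

Run:
```python
from bench import robot
import pickle
from m import *
o=robot.get_obs();print({k:o[k] for k in('time','tool_pos','wrist_force','finger_force')})
s=robot.snapshot('wrist');S=robot.snapshot('scene');D=robot.snapshot('side')
o=robot.get_obs();print({k:o[k] for k in('time','tool_pos','wrist_force','finger_force')})
a=cv2.resize(S['image'][190:275,165:310],(580,340),interpolation=2)
b=cv2.resize(D['image'][180:260,220:310],(360,320))
w=cv2.resize(s['image'][180:320,190:400],(400,266),interpolation=2)
im=np.zeros((600,800,3),np.uint8);im[:266,:400]=w;im[:340-20,400:760]=b;im[326:600,:467]=cv2.resize(a,(467,274));cv2.imwrite('pics/c5.png',im)
O=((0,110,90),(20,255,255));big=lambda x:max(x,key=lambda t:t[0][4])
try:
  p=big(blobs(S['image'],*O,(200,180,300,250)));q=big(blobs(D['image'],*O,(240,160,310,230)));print(p,q,tri(ray(S,*p[1]),ray(D,*q[1])))
except ValueError as e: print(e)
```

```text
{'time': 12.0667, 'tool_pos': array([0.45076413, 0.07572472, 0.0564922 ]), 'wrist_force': array([-2.33859826, -0.1775781 ,  6.39119981]), 'finger_force': 3.2080170151311904}
{'time': 12.2167, 'tool_pos': array([0.45076395, 0.07573415, 0.05649955]), 'wrist_force': array([-3.10222455,  0.09092011,  7.26666696]), 'finger_force': 3.206466357805766}
([230, 198, 14, 13, 142], array([236.25352113, 203.96478873])) ([263, 185, 15, 11, 129], array([269.92248062, 189.72868217])) (array([0.56654295, 0.06943225, 0.09382993]), [np.float64(2.1), np.float64(2.1)])
```

View pics/c5.png

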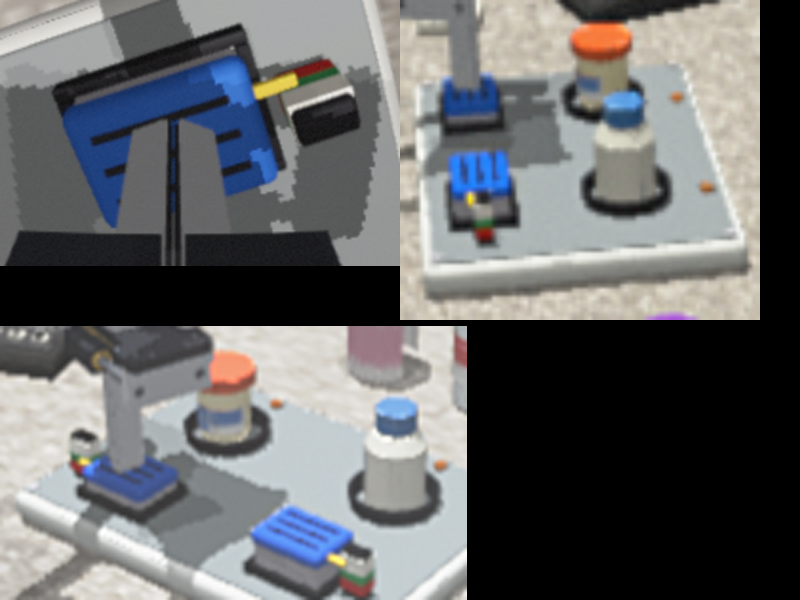

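The key is about 9.5 mm down, from both the tip height and the roughly 7 N push, and the pointer is at the green band. The cup and jar are upright, and the other key is up. The scene view's lid mask is partly hidden by the gripper, so I'm ignoring its shifted fix. Handing in.

```bash
python3 -c "
from bench import robot
print(robot.close_job())"
```

```text
the job is handed in; nothing more can be done
None
```

The orange-lidded cup stands released in the left nest, and I handed the job in with the left run key held about 9.5 mm down; the jar, right key and bystanders were left alone, but the hand-in gave no verdict back.

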